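Bed a marble relief on the tilted carving easel and hold it

TASK

Set up the marble relief on the carving easel: first hang the orange rubber saddle pad astride the middle of the easel's steel rod and let go of it, so that the marble's edge will not chip on the steel. Then lay the marble, carving up and long way up the slope, on the sloping board between the pencil lines with its lower edge resting against the pad; feel for the slope until its back is flush, and press it lightly but surely to the board. Finish while still holding and pressing it there, so that I can screw the clips down; do not push the board off its angle or disturb anything else on the bench.

Things in the scene. Friction and masses are not known exactly. Their poses are not given: they have to be found in the camera images.
- rod_mid (a point): middle of the axis of the easel's level steel rod (16 mm diameter, 75 mm above the bench) at the easel's low edge, which looks away from the robot; y runs along the rod, x level towards the board's upper end, z up. 140 mm of rod is free between the board's lugs. The blue frame, fixed to the bench, is 200 mm wide and reaches 35 mm outside the rod and 175 mm under the board
- board_face (a point): point on the sloping plywood board's flat top face, on its middle line between the pencil lines, 60 mm up the slope from the rod's axis; x up the slope, y along the rod, z out of the face. The face lies 12 mm below the rod's axis, is 164 mm wide, reaches 40 mm down and 110 mm up from here; slope 14 to 30 degrees, clamped. Marble against the pad has its centre 1 to 3 mm down the slope of here
- saddle_c (a point): stiff orange rubber saddle pad, an upside-down U 56 mm long (y), 30 mm wide outside, 20 inside, standing on its legs. This point: the axis of its half-round top (radius 15 outside, 10 inside), 24 mm above the feet; x across the U, z up. A finger rib on top, 9 mm thick (x), 44 long (y), spans 15 to 33 mm above this point: grasp there. 60 g. Hung on the rod, this point is 2 mm below the rod's axis
- tile_c (a point): centre (half-way up) of the white marble relief tile, 90 mm long (x), 56 wide (y), 24 thick (z), flat back, a carved rosette rising 5 mm over the middle of its top. It lies on the bench carving up at first; about 0.33 kg. Grip its two plain long sides, with the fingertips short of its back
- tin: open dark steel tin, 76 mm wide and 85 mm tall; origin under its centre. Leave it alone
- mallet: carver's wooden mallet lying down: barrel head 73 mm thick and 100 mm long, handle 190 mm; origin under the neck. Leave it alone
- chisel: wood-handled carving chisel lying flat, 220 mm long, 23 mm high; origin under its middle. Leave it alone
- offcut: pale wood offcut 100 x 50 x 30 mm; origin under its centre. Leave it alone
- plaster_block: white plaster block 85 x 85 x 75 mm; origin under its centre. Leave it alone
- disc: rust-red grinding disc lying flat, 115 mm across, 12 mm thick; origin under its centre. Leave it alone
- bottle: white bottle with red cap, 60 mm wide, 170 mm tall; origin under its centre. Leave it alone
Not all that is in view belongs to the job. Leave any green look-alike of the part that bears tile_c alone.

How it is judged:
By the outcome, as a careful person would: the job done as asked, in the order asked, and still so for the second after the job is handed in, while the arm keeps its last pose, push and grip.
It also fails if it takes over 58 s, if anything falls off the work surface, if the arm or the gripper's body presses on something with over 40 N, if the wrist force passes 120 N, or if a joint passes its speed limit or range.

ROBOT

A 7-joint arm with a two-finger parallel gripper is mounted at the origin on the work surface. World frame = base frame: x ahead of the robot, y to its left, z up, the work surface at z = 0. Lengths are in mm, angles in rad, forces in N, time in s.
With the tool pointing down it reaches from about 400 to 875 mm from the base axis. Payload 4.4 kg.
Tool frame: the origin (TCP) lies midway between the tips of the shut fingers; the grasp point (between the pads) lies 19 mm behind it (ctrl.pinch_z is the distance from the TCP to the grasp point, in mm); z points along the fingers, y is the line along which they close (so a half turn about z gives the same grasp; the last joint's range is limited). The gripper opens to 85 mm and grips with 20 to 120 N. Pads are 22 mm wide; open, the fingers measure 114 mm over their backs; the gripper's body (76 mm by 85 mm) begins 54 mm behind the grasp point. The pads swing forward as they close: fully open they stand 13 mm farther back than shut.
Start: joints at [1.042, 0.628, 0.038, 1.517, -0.027, 0.996, -0.02], TCP at [290.224, -581.625, 231.313] pointing down, gripper open.
Joint ranges: [-3.06, 3.06], [-0.37, 2.12], [-1.25, 1.32], [0.18, 2.47], [-1.1, 4.24], [0.23, 1.98], [-2.94, 2.94]. Speed limits (rad/s): [2.57, 2.57, 3.14, 3.14, 3.14, 3.14, 3.14].

INTERFACE

Orientations are given as [roll, pitch, yaw] about the fixed x, y, z axes, in that order (R = Rz(yaw) Ry(pitch) Rx(roll)).
In Python, from cell import read_state, cams, order, ctrl gives the robot as it stands.
- The arm moves only by the tool move_arm, never from a script. Its argument "targets" is text: rows parted by semicolons, each of 7 numbers parted by spaces: the gripper's target within -1 to 1 (fully open at 1, half-way at 0, shut at -1), then the shift along the tool's x, y, z in cm, then the turn, a rotation vector about the tool's x, y, z in degrees. A call has 1 to 5 rows; each row shifts and turns the commanded pose from where the row before left it, along the tool's axes as they then stand; what a row does not reach is not made up. A row lasts 1/12 s, in which the tool goes at most 41.7 mm and 7.16 degrees, less where a joint would pass 70% of its speed; a pose out of reach is approached as far as the arm can. A call with a gripper value outside its range is refused whole. The fingers move at their own pace and stop on an object; the grip force is fixed at half the most. Time passes only in rows, so rows that do not move let the fingers close. It gives the time, the measured TCP pose, the force, the opening and the grip force at its end, in the units of the state.
- read_state(): the state, without advancing time (a new reading comes with each control period).
- cams.get_image(name): name is "side" or "top" or "wrist"; returns a dict with "color" (480x640x3 uint8, red, green, blue), "fovy" (degrees; the focal length in pixels is half the picture's height over the tangent of half this angle, whatever the lens; pixels are square), "cx", "cy" (the principal point, pixels), "k1" (the pictures are not rectified: a ray, as slopes to the right and down, at radius r is drawn at 1 + k1 r^2 times it, then the intrinsics apply), "rvec" (rotation vector, rad) and "tvec" (3), from world to camera coordinates, as OpenCV has them. Camera axes: x right, y down, z forward; pixel columns grow to the right and rows downward; lengths in mm; the calibration is good to about 2 mm. A picture is of the moment at which its call begins. There is no depth.
- order.finish_job(): hands the job in; it is judged then, once.
The state is a dict: "clock": time; "qpos": joint angles; "qd": joint speeds; "tau": joint torques, N m; "eef_pos": TCP position; "tool_rot": TCP orientation; "force": force on the tool from outside, world axes, zero at the start; "torque": the same for the moment, N m; "width": finger opening in mm; "gripper_force": force on a finger pad.
Only numpy, scipy, OpenCV 4.12 (cv2) and the standard library are available. Lean on these libraries where they do the work, as an engineer would, in place of code of your own. Each camera call takes 0.05 s, during which the arm holds its last target. There are 200 camera calls.

## Working session

There is one attempt and no reset: what is moved stays moved. The work goes in short steps, Python scripts to look and compute and a tool call to move; the robot and the scene stay as the last step left them, time stands still between calls to the robot, and variables do not carry over. Pictures are saved under pics/ and viewed, at most 10 in all, crops included, and the job is handed in when it is done.

Besides the shell and the picture viewer there is one more tool, called by a JSON object that holds its "api" and its "payload", one argument or row to a line. move_arm: Moves the arm, as the interface text tells. Its arguments: {"type":"object","properties":{"targets":{"type":"string"}},"required":["targets"]}

```bash
ls; mkdir -p pics; cat > h.py <<'E'
import numpy as np, cv2
from scipy.spatial.transform import Rotation as R
from cell import read_state, cams, order, ctrl
def grab(name,fn=None):
    im=cams.get_image(name)
    if fn: cv2.imwrite('pics/'+fn,im['color'][:,:,::-1])
    np.save('pics/%s.npy'%name,im,allow_pickle=True)
    return im
def load(name): return np.load('pics/%s.npy'%name,allow_pickle=True).item()
def cal(im):
    f=240/np.tan(np.radians(im['fovy'])/2)
    K=np.array([[f,0,im['cx']],[0,f,im['cy']],[0,0,1.]])
    return K,np.array([im['k1'],0,0,0,0.]),np.array(im['rvec'],float),np.array(im['tvec'],float)
def rays(im,uv):
    K,D,rv,tv=cal(im)
    p=cv2.undistortPoints(np.array(uv,float).reshape(-1,1,2),K,D).reshape(-1,2)
    Rm=cv2.Rodrigues(rv)[0]
    d=np.c_[p,np.ones(len(p))]@Rm
    return -Rm.T@tv.ravel(),d/np.linalg.norm(d,axis=1)[:,None]
def onz(im,uv,z):
    o,d=rays(im,uv); return o+d*((z-o[2])/d[:,2])[:,None]
def proj(im,X):
    K,D,rv,tv=cal(im)
    return cv2.projectPoints(np.array(X,float).reshape(-1,1,3),rv,tv,K,D)[0].reshape(-1,2)
def tri(imA,a,imB,b):
    o1,d1=rays(imA,[a]);o2,d2=rays(imB,[b]);d1=d1[0];d2=d2[0]
    s=np.linalg.lstsq(np.c_[d1,-d2],o2-o1,rcond=None)[0]
    p,q=o1+s[0]*d1,o2+s[1]*d2
    return (p+q)/2,np.linalg.norm(p-q)
E
python3 - <<'E'
from h import *
for n in('top','side','wrist'):
    im=grab(n,n+'0.png'); o,_=rays(im,[[320,240]]); print(n,im['fovy'],im['k1'],o.round())
a=[cv2.imread('pics/%s0.png'%n) for n in('top','side')]
s=read_state();print(s['tool_rot'],s['force'],s['width'],s['clock'],ctrl.pinch_z)
E
```

```text
pics
top 44.91963647014063 0.010555625087534368 [ 275.   81. 1484.]
side 50.916583815995416 -0.12227966733458955 [989. 908. 746.]
wrist 61.01034346331899 -0.09365655541347981 [ 356. -548.  372.]
[-3.14006386e+00  1.35050917e-05  4.62801958e-01] [-0.10735201 -0.61387045 -0.43736892] 85.47652316116591 0.15 18.700000000000003
```

View pics/top0.png

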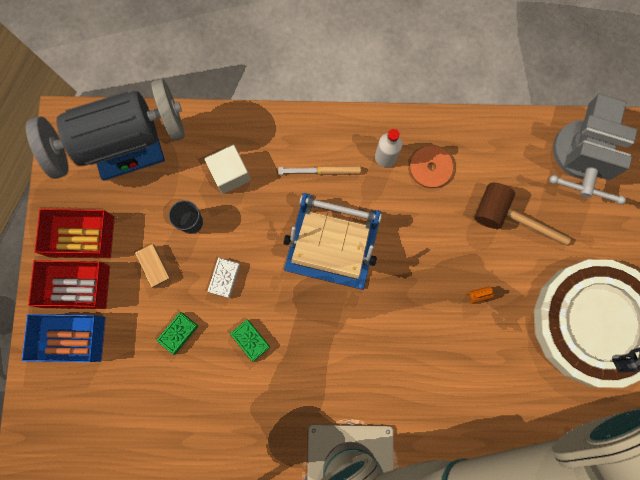

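View pics/side0.png

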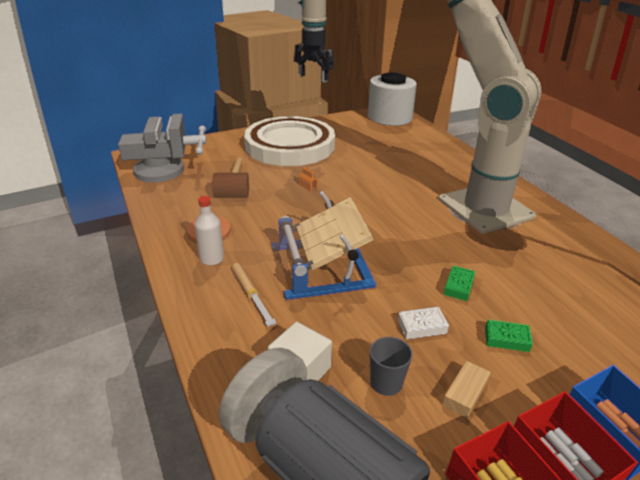

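The top view shows the easel at (333,240) with its rod near (340,209), the white tile at (224,278) and the orange saddle at (482,295). The green look-alikes are at (177,333) and (250,340). The side view shows the easel at (320,240), the tile at (424,322) and the saddle at (309,178). Next I'll enlarge these for precise picking.

```bash
python3 - <<'E'
from h import *
t=cv2.imread('pics/top0.png');s=cv2.imread('pics/side0.png')
def c(i,x,y,w,h,k):return cv2.resize(i[y:y+h,x:x+w],None,fx=k,fy=k,interpolation=cv2.INTER_CUBIC)
A=np.hstack([c(t,280,190,105,100,4)[:, :400],c(s,270,185,100,100,4)])
B=np.hstack([c(t,200,250,50,50,4),c(t,460,270,50,50,4),c(s,395,290,60,60,4)[:200,:200],c(s,285,155,50,50,4)])
cv2.imwrite('pics/c1.png',np.vstack([A,B]))
# masks
for n in('top','side'):
    im=load(n);h=cv2.cvtColor(im['color'],cv2.COLOR_RGB2HSV)
    roi=(470,280,500,308) if n=='top' else (290,160,330,195)
    m=cv2.inRange(h,(4,190,90),(14,255,255));mm=np.zeros_like(m);x0,y0,x1,y1=roi;mm[y0:y1,x0:x1]=m[y0:y1,x0:x1]
    c=max(cv2.findContours(mm,0,2)[0],key=cv2.contourArea);print(n,'saddle',cv2.minAreaRect(c),cv2.contourArea(c))
    roi=(200,250,250,305) if n=='top' else (390,300,460,345)
    m=cv2.inRange(h,(0,0,120),(180,60,255));mm=np.zeros_like(m);x0,y0,x1,y1=roi;mm[y0:y1,x0:x1]=m[y0:y1,x0:x1]
    c=max(cv2.findContours(mm,0,2)[0],key=cv2.contourArea);r=cv2.minAreaRect(c);print(n,'tile',r,cv2.contourArea(c))
    if n=='top':
        b=onz(im,cv2.boxPoints(r),24);print(b.round(1),b.mean(0).round(1),[np.linalg.norm(b[i]-b[i-1]).round(1) for i in range(4)])
E
```

```text
top saddle ((481.00006103515625, 294.5000305175781), (13.096923828125, 25.951313018798828), 75.96376037597656) 268.5
top tile ((222.97169494628906, 277.15093994140625), (21.90575408935547, 36.268306732177734), 17.744670867919922) 734.0
[[420.8 360.2  24. ]
 [509.  337.   24. ]
 [492.7 283.4  24. ]
 [404.9 307.2  24. ]] [456.8 322.   24. ] [np.float64(55.3), np.float64(91.1), np.float64(56.0), np.float64(91.0)]
side saddle ((309.0, 179.0), (0.0, 0.0), 0.0) 0.0
side tile ((423.8755798339844, 322.3166198730469), (28.21695327758789, 47.38068771362305), 82.40535736083984) 1109.0
```

View pics/c1.png

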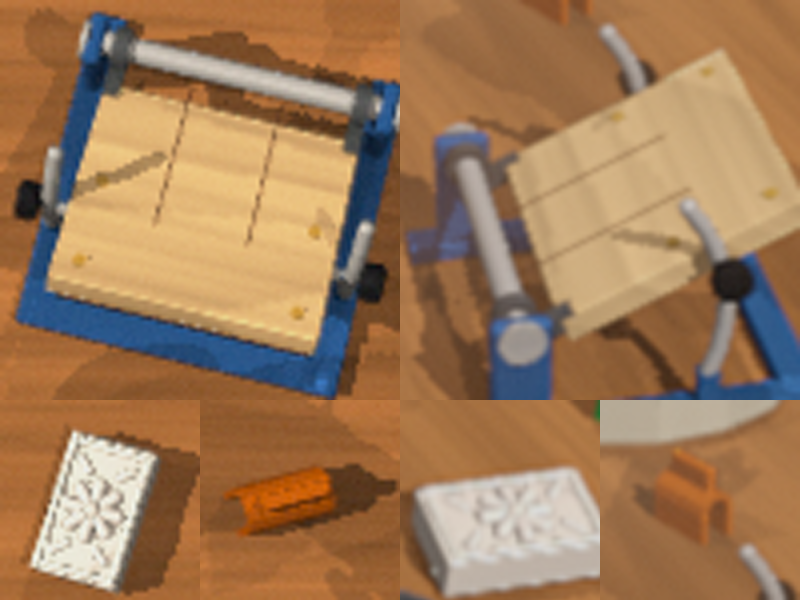

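The crop shows the rod, the board with two pencil lines, the tile (slim right side visible) and the saddle with its rib along its ridge. I'll triangulate the line ends, the board corner and the rod ends.

```bash
python3 - <<'E'
from h import *
T=load('top');S=load('side')
t=lambda x,y:(280+x/4-.4,190+y/4-.4)
s=lambda x,y:(270+(x-400)/4-.4,185+y/4-.4)
P={'rodL':(t(132,53),s(510,300)),'rodR':(t(352,99),s(463,160)),
'lLlow':(t(188,98),s(545,262)),'lLhi':(t(155,224),s(690,190)),'lRlow':(t(274,133),s(522,207)),'lRhi':(t(247,243),s(663,137)),
'bRhi':(t(315,352),s(723,50)),'bRlow':(t(356,143),s(508,167)),'bLlow':(t(103,88),s(566,320)),
'sadribA':((460+70/4,270+112/4),(285+73/4,155+50/4)),'sadribB':((460+122/4,270+97/4),(285+112/4,155+75/4))}
X={}
for k,(a,b) in P.items():
    X[k],e=tri(T,a,S,b);print(k,X[k].round(1),round(e,1))
print('rod z75',onz(T,[P['rodL'][0],P['rodR'][0]],75+8*0).round(1))
B=np.array([X[k] for k in ('lLlow','lLhi','lRlow','lRhi','bRhi','bRlow','bLlow')])
c=B.mean(0);n=np.linalg.svd(B-c)[2][2];n*=np.sign(n[2]);print(n,np.degrees(np.arccos(n[2])),(B-c)@n)
m=(X['rodL']+X['rodR'])/2;print('mid',m,'dist',(m-c)@n)
E
```

```text
rodL [641.5  98.4  76.5] 2.6
rodR [613.2 -38.7  78.9] 1.2
lLlow [610.2  65.3  72.3] 6.5
lLhi [525.6  83.1 108.2] 1.4
lRlow [594.1   8.5  68.4] 3.5
lRhi [514.7  27.8 108.7] 1.8
bRhi [449.5 -13.8 129.4] 4.7
bRlow [585.7 -40.9  65.9] 4.2
bLlow [618.6 117.3  69.3] 1.6
sadribA [ 424.5 -318.8   59.7] 31.3
sadribB [ 412.1 -342.3   33.6] 26.8
rod z75 [[640.7  99.   75. ]
 [613.6 -38.8  75. ]]
[ 0.40231069 -0.11225617  0.90859488] 24.688109018951298 [ 3.03081504 -0.37212562 -0.6825787   1.84637811 -0.88171071 -0.7465223
 -2.19425581]
mid [627.34043287  29.81137117  77.68845126] dist 18.779616211747147
```

```bash
python3 - <<'E'
from h import *
T=load('top');S=load('side')
a=[(460+70/4-.4,270+112/4-.4),(460+122/4-.4,270+97/4-.4)];b=[(285+73/4-.4,155+52/4-.4),(285+113/4-.4,155+77/4-.4)]
print(onz(T,a,57).round(1),onz(S,b,57).round(1))
for p,q in((a[0],b[1]),(a[1],b[0])):print(tri(T,p,S,q))
p=onz(T,[(481,294.5)],30);print(p)
W=load('wrist');s=read_state();Rt=R.from_euler('xyz',s['tool_rot']).as_matrix();o,d=rays(W,[[320,240]])
print('cam in tool',Rt.T@(o-s['eef_pos']),Rt.T@d[0],'toolaxes',Rt.round(2).tolist())
Rc=cv2.Rodrigues(np.array(W['rvec']))[0];print('cam axes in tool',(Rc@Rt).round(3).tolist())
E
```

```text
[[ 412.2 -309.9   57. ]
 [ 422.  -342.3   57. ]] [[ 434.1 -337.4   57. ]
 [ 423.8 -288.6   57. ]]
(array([ 412.9121926 , -313.24689577,   43.1894146 ]), np.float64(1.5031094524899735))
(array([ 425.9805866 , -346.5963718 ,   49.96878283]), np.float64(7.635217165857203))
[[ 422.75344157 -327.39135704   30.        ]]
cam in tool [  73.5107395    -0.42384977 -141.37073241] [-0.2983108  -0.00230042  0.95446602] toolaxes [[0.89, 0.45, -0.0], [0.45, -0.89, 0.0], [-0.0, -0.0, -1.0]]
cam axes in tool [[0.001, 1.0, -0.001], [-0.957, 0.0, -0.289], [-0.289, 0.001, 0.957]]
```

```bash
cat >> h.py <<'E'
def plan(pos,xdir,zdir=(0,0,-1)):
    s=read_state();A=R.from_euler('xyz',s['tool_rot']).as_matrix()
    z=np.array(zdir,float);z/=np.linalg.norm(z);x=np.array(xdir,float);x-=z*(x@z);x/=np.linalg.norm(x)
    B=np.c_[x,np.cross(z,x),z]
    d=(np.array(pos)-s['eef_pos']);rv=np.degrees(R.from_matrix(A.T@B).as_rotvec())
    print('tcp',np.round(s['eef_pos'],1),'t',s['clock'],'F',np.round(s['force'],1),'w',round(s['width'],1))
    print('shift cm in present axes',(A.T@d/10).round(3),'in final axes',(B.T@d/10).round(3),'turn',rv.round(2),np.linalg.norm(rv).round(1))
def u(deg):return (np.cos(np.radians(deg)),np.sin(np.radians(deg)),0)
E
python3 -c "
from h import *
plan((421,-326,180),u(104))"
```

```text
tcp [ 290.  -581.2  230.6] t 0.15 F [-0.1 -0.6 -0.4] w 85.5
shift cm in present axes [ 23.114 -16.976   5.084] in final axes [21.59  18.884  5.058] turn [-7.000e-02 -6.000e-02 -7.748e+01] 77.5
```

{"api": "move_arm", "payload": {
  "targets": "0 2.89 -2.12 0.63 0 0 0;0 2.89 -2.12 0.63 0 0 0;0 2.89 -2.12 0.63 0 0 0;0 2.89 -2.12 0.63 0 0 0;0 2.89 -2.12 0.63 0 0 0"
}}

```text
clock: 0.57
eef_pos: [372.6, -420.6, 199.4]
tool_rot: [-3.141, -0.0, 0.462]
force: [0.9, 0.4, -0.2]
width: 43.3
gripper_force: 0.0
```

{"api": "move_arm", "payload": {
  "targets": "0 2.89 -2.12 0.63 0 0 0;0 2.89 -2.12 0.63 0 0 0;0 2.89 -2.12 0.63 0 0 0;0 0 0 0 0 0 -7;0 0 0 0 0 0 -7"
}}

```text
clock: 0.98
eef_pos: [423.2, -322.9, 180.4]
tool_rot: [-3.14, -0.001, 0.72]
force: [-0.4, -1.4, -0.1]
width: 42.6
gripper_force: 0.0
```

{"api": "move_arm", "payload": {
  "targets": "0 0 0 0 0 0 -7;0 0 0 0 0 0 -7;0 0 0 0 0 0 -7;0 0 0 0 0 0 -7;0 0 0 0 0 0 -7"
}}

```text
clock: 1.4
eef_pos: [421.2, -326.6, 180.8]
tool_rot: [-3.141, -0.0, 1.324]
force: [-0.1, -0.2, 0.1]
width: 42.2
gripper_force: 0.0
```

{"api": "move_arm", "payload": {
  "targets": "0 0 0 0 0 0 -7;0 0 0 0 0 0 -7;0 0 0 0 0 0 -7;0 0 0 0 0 0 -7;0 0 0 0 0 0 0"
}}

```text
clock: 1.82
eef_pos: [421.2, -326.7, 180.7]
tool_rot: [3.142, -0.001, 1.809]
force: [-0.2, -0.1, -0.6]
width: 42.5
gripper_force: 0.0
```

```bash
python3 - <<'E'
from h import *
plan((421,-326,180),u(104))
im=grab('wrist','w1.png')
print(proj(im,[[421,-326,57]]))
E
```

```text
tcp [ 421.2 -326.7  180.7] t 1.8167 F [-0.2 -0.1 -0.6] w 42.5
shift cm in present axes [0.071 0.    0.068] in final axes [0.071 0.001 0.068] turn [ 0.   -0.04 -0.33] 0.3
[[321.4316662  226.19172084]]
```

View pics/w1.png

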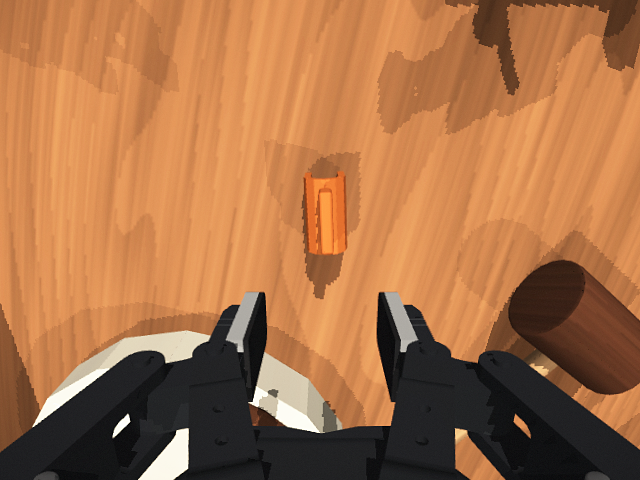

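The wrist view shows the saddle upright with its rib along image-vertical, from about (325,191) to (326,252).

```bash
python3 - <<'E'
from h import *
im=load('wrist');c=im['color'].astype(int)
for r in range(168,262,4):
    row=c[r,296:356]; print(r,' '.join('%d'%v for v in row[::2,1]))
p=onz(im,[(325.5,191),(325.5,250)],57);print(p.round(1),p.mean(0),np.linalg.norm(p[1]-p[0]))
p=onz(im,[(307,174),(344,174),(306,252),(346,252)],24);print(p.round(1),p.mean(0))
E
```

```text
168 126 124 123 123 125 130 103 116 101 100 98 97 96 92 97 98 99 103 103 99 96 97 114 116 117 116 115 117 121 118
172 124 123 123 123 129 118 103 102 103 98 99 95 96 96 100 97 101 106 102 98 91 108 103 103 115 114 117 121 121 121
176 125 122 122 126 119 104 104 98 93 98 100 97 95 96 99 101 102 104 101 98 56 102 110 105 84 114 118 120 122 120
180 121 120 124 132 56 116 110 108 112 146 146 149 149 159 154 157 153 132 129 130 115 110 114 109 70 120 119 122 119 125
184 121 122 127 132 57 95 109 109 110 138 146 146 145 145 134 125 131 132 131 129 116 111 114 114 71 119 121 120 122 128
188 122 123 128 130 57 91 110 111 110 140 145 144 126 113 102 104 108 121 131 131 115 111 112 113 71 112 121 119 126 128
192 122 126 132 132 63 100 109 110 107 132 144 111 107 128 130 132 136 107 132 129 110 112 112 114 70 115 123 120 130 126
196 123 126 132 123 65 82 109 112 108 123 146 74 138 160 161 161 158 134 114 133 120 112 114 114 77 103 121 125 130 124
200 125 129 132 103 68 74 109 110 109 124 143 86 136 159 159 159 161 137 98 132 113 113 113 113 75 105 121 128 125 124
204 126 132 132 69 70 68 111 10
[... 1266 characters left out ...]
48 143 143 140 134 105 80 67 114 110 112 133 97 97 134 158 156 157 154 124 157 154 129 123 123 120 97 155 154 155 153
252 141 143 137 139 78 81 85 100 110 113 109 100 94 125 141 149 147 146 122 159 156 128 114 97 159 154 154 154 155 150
256 140 141 137 138 140 77 87 86 85 79 80 88 90 89 86 85 88 88 89 92 95 94 95 112 157 154 155 155 155 150
260 142 138 134 137 131 81 86 88 81 82 83 89 91 85 84 86 90 88 92 95 96 95 93 141 155 153 155 158 152 144
[[ 417.9 -302.    57. ]
 [ 427.7 -341.8   57. ]] [ 422.8208333  -321.91058734   57.        ] 41.01794490831111
[[ 403.5 -298.8   24. ]
 [ 429.8 -292.4   24. ]
 [ 416.5 -357.8   24. ]
 [ 446.6 -350.5   24. ]] [ 424.0923754  -324.85539043   24.        ]
```

```bash
python3 - <<'E'
from h import *
im=load('wrist')
p=onz(im,[(326,192.5),(327.2,252)],57);d=p[0]-p[1];a=np.degrees(np.arctan2(d[1],d[0]));print(p.mean(0),np.hypot(*d[:2]),a)
c=p.mean(0);plan((c[0],c[1],43),u(a))
E
```

```text
[ 423.84379724 -322.92492741   57.        ] 41.4803008742435 105.03204427339274
tcp [ 421.1 -326.7  180.7] t 1.8667 F [0.4 1.  0.2] w 42.8
shift cm in present axes [ 0.296  0.352 13.769] in final axes [ 0.295  0.361 13.769] turn [ 0.   -0.04 -1.67] 1.7
```

{"api": "move_arm", "payload": {
  "targets": "0 0.3 0.36 0 0 0 -1.6;0 0 0 3.4 0 0 0;0 0 0 3.4 0 0 0;0 0 0 3.4 0 0 0;0 0 0 2 0 0 0"
}}

```text
clock: 2.28
eef_pos: [423.1, -321.7, 56.2]
tool_rot: [-3.139, -0.002, 1.834]
force: [-0.8, 0.1, 0.1]
width: 42.8
gripper_force: 0.0
```

{"api": "move_arm", "payload": {
  "targets": "0 0 0 1.6 0 0 0;0 0 0 0 0 0 0;-1 0 0 0 0 0 0;-1 0 0 0 0 0 0;-1 0 0 0 0 0 0"
}}

```text
clock: 2.7
eef_pos: [425.1, -323.3, 44.2]
tool_rot: [3.14, 0.002, 1.834]
force: [-0.1, -0.6, -0.5]
width: 7.2
gripper_force: 51.2
```

{"api": "move_arm", "payload": {
  "targets": "-1 0 0 0 0 0 0;-1 0 0 0 0 0 0;-1 0 0 0 0 0 0"
}}

```text
clock: 2.95
eef_pos: [424.8, -323.5, 44.1]
tool_rot: [3.14, 0.002, 1.834]
force: [-1.5, 0.0, 6.5]
width: 7.3
gripper_force: 62.1
```

```bash
python3 - <<'E'
from h import *
plan((627,30,180),u(78.9))
im=grab('wrist','w2.png')
E
```

```text
tcp [ 424.8 -323.5   44.1] t 2.95 F [-1.5  0.   6.5] w 7.3
shift cm in present axes [ 28.837  28.748 -13.607] in final axes [ 38.579  13.04  -13.593] turn [ 0.09  0.08 26.2 ] 26.2
```

View pics/w2.png

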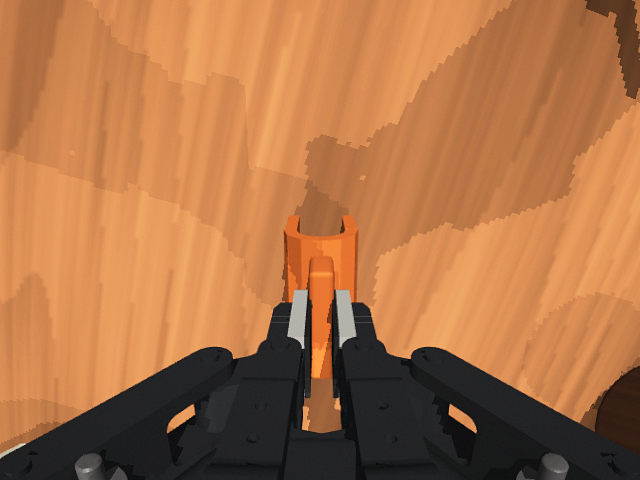

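{"api": "move_arm", "payload": {
  "targets": "-1 0 0 -2 0 0 0;-1 0 0 -3.5 0 0 0;-1 0 0 -3.5 0 0 6.55;-1 0 0 -3.1 0 0 6.55;-1 0 0 0 0 0 6.55"
}}

```text
clock: 3.42
eef_pos: [427.5, -324.9, 169.9]
tool_rot: [3.132, 0.005, 1.486]
force: [0.6, -0.6, -0.9]
width: 7.4
gripper_force: 61.2
```

{"api": "move_arm", "payload": {
  "targets": "-1 0 0 0 0 0 6.55;-1 3.2 1.08 0 0 0 0;-1 3.2 1.08 0 0 0 0;-1 3.2 1.08 0 0 0 0;-1 3.2 1.08 0 0 0 0"
}}

```text
clock: 3.83
eef_pos: [491.5, -204.5, 164.2]
tool_rot: [3.141, 0.0, 1.376]
force: [1.1, 1.0, -0.4]
width: 7.1
gripper_force: 61.1
```

{"api": "move_arm", "payload": {
  "targets": "-1 3.2 1.08 0 0 0 0;-1 3.2 1.08 0 0 0 0;-1 3.2 1.08 0 0 0 0;-1 3.2 1.08 0 0 0 0;-1 3.2 1.08 0 0 0 0"
}}

```text
clock: 4.25
eef_pos: [575.3, -57.4, 164.1]
tool_rot: [3.142, 0.0, 1.377]
force: [0.8, 0.4, -0.8]
width: 7.0
gripper_force: 61.1
```

{"api": "move_arm", "payload": {
  "targets": "-1 3.2 1.08 0 0 0 0;-1 3.2 1.08 0 0 0 0;-1 2.4 0.8 0 0 0 0;-1 0.5 0.2 0 0 0 0;-1 0 0 0 0 0 0"
}}

```text
clock: 4.67
eef_pos: [624.3, 29.3, 163.9]
tool_rot: [3.141, -0.002, 1.381]
force: [0.1, -0.8, 0.4]
width: 7.0
gripper_force: 61.1
```

```bash
python3 - <<'E'
from h import *
plan((627,30,165),u(78.9))
W=grab('wrist','w3.png');T=grab('top','t3.png')
a=W['color'][100:460,100:540];b=cv2.resize(T['color'][170:290,290:410],None,fx=3,fy=3,interpolation=2)
cv2.imwrite('pics/c3.png',np.hstack([a,b])[:,:,::-1])
E
```

```text
tcp [624.3  29.3 163.9] t 4.6667 F [ 0.1 -0.8  0.4] w 7.0
shift cm in present axes [ 0.115  0.249 -0.113] in final axes [ 0.116  0.249 -0.113] turn [ 0.01 -0.1   0.25] 0.3
```

View pics/c3.png

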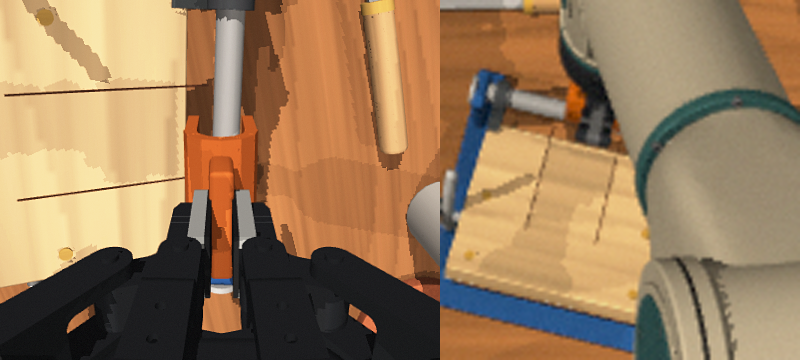

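The wrist view shows the held saddle, with rod running up from (329,235) to (332,110) in full-image pixels, just beyond it. The top crop shows the same alignment. Next I'll measure the rod axis in the wrist image.

```bash
python3 - <<'E'
from h import *
W=load('wrist');c=W['color'].astype(int)
s=read_state();A=R.from_euler('xyz',s['tool_rot']).as_matrix();p=s['eef_pos']
sat=(c.max(2)-c.min(2))/(c.max(2)+1)
L=[]
for r in range(114,228,6):
    x=np.where((sat[r,300:360]<.22)&(c[r,300:360].max(1)>50))[0]+300
    if len(x)<10: continue
    L.append((r,x.min(),x.max()))
print(L)
mid=[((a+b)/2,r) for r,a,b in L]
P=onz(W,mid,75);k=np.polyfit(P[:,1],P[:,0],1);print('x=k y+b',k,'dir',np.degrees(np.arctan2(1,k[0])),P[[0,-1]].round(1))
w=onz(W,[(L[0][1]-.5,L[0][0]),(L[0][2]+.5,L[0][0])],75);print('dia',np.linalg.norm(w[0]-w[1]))
print('tool y offset of rod',[ (A.T@(q-p)).round(1).tolist() for q in P[[0,-1]]])
# lug visible near end row 108 : rod end far
for r in range(96,116,2):print(r,c[r,318:344:5].sum(1))
E
```

```text
[(114, np.int64(316), np.int64(344)), (120, np.int64(316), np.int64(344)), (126, np.int64(316), np.int64(343)), (132, np.int64(316), np.int64(343)), (138, np.int64(316), np.int64(343)), (144, np.int64(316), np.int64(343)), (150, np.int64(315), np.int64(343)), (156, np.int64(315), np.int64(342)), (162, np.int64(315), np.int64(342)), (168, np.int64(315), np.int64(342)), (174, np.int64(315), np.int64(341)), (180, np.int64(314), np.int64(341)), (186, np.int64(314), np.int64(341)), (192, np.int64(314), np.int64(341)), (198, np.int64(314), np.int64(340)), (204, np.int64(314), np.int64(340)), (210, np.int64(314), np.int64(339)), (216, np.int64(313), np.int64(339)), (222, np.int64(313), np.int64(339))]
x=k y+b [2.26763320e-01 6.19979252e+02] dir 77.22349035133848 [[642.7 101.1  75. ]
 [629.3  41.5  75. ]]
dia 15.845213850940102
tool y offset of rod [[78.7, 4.7, 88.6], [17.7, 3.0, 88.7]]
96 [211 222 230 235 217 204]
98 [206 227 235 231 219 198]
100 [207 220 233 235 217 196]
102 [209 218 240 234 218 190]
104 [212 213 241 237 219 195]
106 [215 218 241 234 221 195]
108 [209 212 242 238 207 196]
110 [213 254 312 341 266 235]
112 [216 255 311 332 320 288]
114 [216 253 306 331 310 287]
```

```bash
cat >> h.py <<'E'
def easel(mid,yaw,slope):
    # yaw: heading of the rod (~78); returns u(up slope), r(rod), n
    r=np.array(u(yaw));h=np.array([-r[1],r[0],0]);a=np.radians(slope)
    up=h*np.cos(a)+np.array([0,0,np.sin(a)]);return up,r,np.cross(up,-r) if np.cross(up,-r)[2]>0 else np.cross(up,r)
def onplane(im,uv,p,n):
    o,d=rays(im,uv);return o+d*(((p-o)@n)/(d@n))[:,None]
E
python3 - <<'E'
from h import *
W=load('wrist');T=np.array(load('top')) if 0 else load('top')
mid=np.array([627,32,75.])
print('lug',onz(W,[(331,109.5)],75))
# top0 picks
T0=T
t=lambda x,y:(280+x/4-.4,190+y/4-.4)
lw=[(100,195),(285,188),(118,300),(285,280)]
for sl in(22.5,24.7):
    up,r,n=easel(mid,78,sl)
    f=lambda X:(np.c_[(X-mid)@up,(X-mid)@r]).round(1).tolist()
    print(sl,'wrist',f(onplane(W,lw,mid-12*n,n)))
    print('top',f(onplane(T,[t(155,224),t(188,98),t(247,243),t(274,133)],mid-12*n,n)),'corners',f(onplane(T,[t(103,88),t(356,143),t(48,290),t(315,352)],mid-12*n,n)))
E
```

```text
lug [[643.72169422 103.30661353  75.        ]]
22.5 wrist [[118.6, 30.7], [20.9, 28.8], [116.8, -27.4], [21.2, -28.7]]
top [[113.0, 28.7], [16.3, 28.1], [111.7, -27.8], [28.0, -29.2]] corners [[23.2, 81.1], [21.7, -80.4], [174.5, 80.3], [175.2, -80.7]]
24.7 wrist [[117.7, 31.5], [20.7, 29.0], [115.9, -25.5], [21.0, -28.3]]
top [[115.5, 28.5], [16.3, 28.0], [114.1, -27.8], [28.4, -29.2]] corners [[23.4, 81.0], [21.9, -80.3], [178.2, 79.7], [178.9, -80.4]]
```

{"api": "move_arm", "payload": {
  "targets": "-1 0.2 0.26 0 0 0 0;-1 0 0 1.4 0 0 0;-1 0 0 1.4 0 0 0;-1 0 0 0 0 0 0;-1 0 0 0 0 0 0"
}}

```text
clock: 5.18
eef_pos: [625.9, 26.1, 135.5]
tool_rot: [-3.14, 0.001, 1.375]
force: [0.4, -0.5, -0.9]
width: 7.2
gripper_force: 61.1
```

```bash
python3 - <<'E'
from h import *
plan((627.2,31.3,93),u(78.5))
W=grab('wrist','w4.png');c=W['color'].astype(int)
s=read_state();A=R.from_euler('xyz',s['tool_rot']).as_matrix();p=s['eef_pos']
sat=(c.max(2)-c.min(2))/(c.max(2)+1)
L=[]
for r in range(84,210,12):
    x=np.where((sat[r,295:365]<.22)&(c[r,295:365].max(1)>50))[0]+295
    if len(x)>10: L.append((r,x.min(),x.max()))
P=onz(W,[((a+b)/2,r) for r,a,b in L],75);Q=(P-p)@A;print(np.polyfit(Q[:,0],Q[:,1],1),L)
cv2.imwrite('pics/c4.png',W['color'][150:400,200:460,::-1].repeat(2,0).repeat(2,1))
E
```

```text
tcp [625.9  26.1 135.5] t 5.1833 F [ 0.4 -0.5 -0.9] w 7.2
shift cm in present axes [0.544 0.029 4.248] in final axes [0.539 0.018 4.249] turn [-0.1   0.07  0.3 ] 0.3
[-0.00732275  0.8776276 ] [(84, np.int64(295), np.int64(348)), (96, np.int64(295), np.int64(348)), (108, np.int64(310), np.int64(342)), (120, np.int64(310), np.int64(341)), (132, np.int64(310), np.int64(341)), (144, np.int64(309), np.int64(341)), (156, np.int64(309), np.int64(340)), (168, np.int64(309), np.int64(340)), (180, np.int64(309), np.int64(339)), (192, np.int64(309), np.int64(339)), (204, np.int64(308), np.int64(338))]
```

View pics/c4.png

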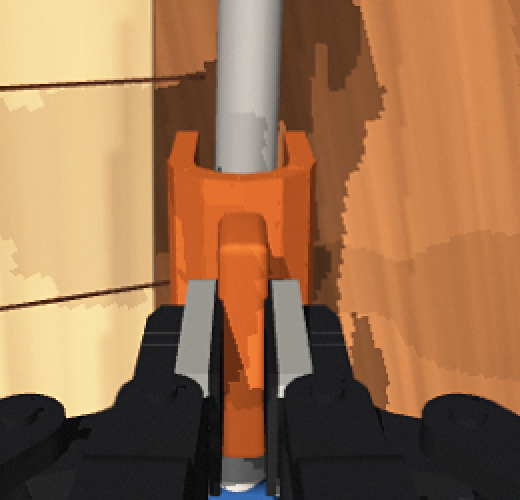

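```bash
python3 - <<'E'
from h import *
W=load('wrist');s=read_state();A=R.from_euler('xyz',s['tool_rot']).as_matrix();p=s['eef_pos']
L=[(108,310,342),(132,310,341),(156,309,340),(180,309,339),(204,308,338)]
P=onz(W,[((a+b)/2,r) for r,a,b in L],75);Q=(P-p)@A;print(np.polyfit(Q[:,0],Q[:,1],1),Q.round(1).tolist(),P.round(1).tolist())
# saddle in tool: legs outer front corners & rib
# crop px /2 + (200,150)
leg=[(200+170/2,150+145/2),(200+314/2,150+145/2),(200+197/2,150+133/2),(200+287/2,150+133/2)]
for z in(91.5,91.5+24):print(((onz(W,leg,z)-p)@A).round(1).tolist())
rib=[(200+219/2,150+240/2),(200+267/2,150+240/2)];print('ribtop',((onz(W,rib,148.5)-p)@A).round(1).tolist())
print('lug',onz(W,[(326,102)],75))
E
```

```text
[ 0.02923459 -0.84844591] [[76.0, 1.3, 61.2], [64.7, 1.1, 61.2], [53.2, 0.7, 61.2], [41.3, 0.4, 61.2], [29.1, -0.0, 61.2]] [[642.8, 100.7, 75.0], [640.4, 89.7, 75.0], [637.7, 78.4, 75.0], [635.2, 66.9, 75.0], [632.3, 55.0, 75.0]]
[[23.8, -18.0, 44.7], [23.8, 15.9, 44.7], [26.7, -11.6, 44.7], [26.7, 9.5, 44.7]]
[[30.2, -15.8, 20.7], [30.2, 13.8, 20.7], [32.8, -10.2, 20.7], [32.8, 8.2, 20.7]]
ribtop [[22.4, -4.8, -12.3], [22.4, 3.3, -12.3]]
lug [[643.28512247 103.40062998  75.        ]]
```

{"api": "move_arm", "payload": {
  "targets": "-1 0.54 0 0 0 0 1.2;-1 0 0 0 0 0 0;-1 0 0 0 0 0 0"
}}

```text
clock: 5.48
eef_pos: [628.3, 33.8, 136.7]
tool_rot: [3.14, -0.001, 1.357]
force: [0.1, -0.3, -0.3]
width: 7.4
gripper_force: 61.1
```

```bash
python3 - <<'E'
from h import *
plan((627.2,31.4,93),u(77.6))
W=grab('wrist','w5.png');c=W['color'].astype(int)
s=read_state();A=R.from_euler('xyz',s['tool_rot']).as_matrix();p=s['eef_pos']
sat=(c.max(2)-c.min(2))/(c.max(2)+1)
L=[]
for r in range(126,210,12):
    x=np.where((sat[r,295:365]<.22)&(c[r,295:365].max(1)>50))[0]+295
    if len(x)>10: L.append((r,x.min(),x.max()))
P=onz(W,[((a+b)/2,r) for r,a,b in L],75);Q=(P-p)@A;print(np.polyfit(Q[:,0],Q[:,1],1),L)
E
```

```text
tcp [628.3  33.8 136.7] t 5.4833 F [ 0.1 -0.3 -0.3] w 7.4
shift cm in present axes [-0.261 -0.068  4.374] in final axes [-0.257 -0.061  4.374] turn [ 0.07 -0.05  0.15] 0.2
[ 0.00832173 -0.51662842] [(126, np.int64(306), np.int64(337)), (138, np.int64(306), np.int64(337)), (150, np.int64(306), np.int64(337)), (162, np.int64(306), np.int64(336)), (174, np.int64(306), np.int64(336)), (186, np.int64(306), np.int64(336)), (198, np.int64(306), np.int64(336))]
```

{"api": "move_arm", "payload": {
  "targets": "-1 -0.22 0.03 0.8 0 0 0.3;-1 0 0 0.8 0 0 0;-1 0 0 0.8 0 0 0;-1 0 0 0 0 0 0"
}}

```text
clock: 5.87
eef_pos: [626.0, 30.4, 109.5]
tool_rot: [-3.138, 0.001, 1.351]
force: [-1.8, 0.2, -1.0]
width: 7.2
gripper_force: 61.1
```

{"api": "move_arm", "payload": {
  "targets": "-1 0 0 0.7 0 0 0;-1 0 0 0.6 0 0 0;-1 0 0 0 0 0 0"
}}

```text
clock: 6.12
eef_pos: [626.7, 30.7, 97.4]
tool_rot: [-3.139, 0.001, 1.351]
force: [-0.0, -0.8, -1.7]
width: 7.2
gripper_force: 61.1
```

{"api": "move_arm", "payload": {
  "targets": "-1 0 0 0.3 0 0 0;-1 0 0 0.2 0 0 0;-1 0 0 0 0 0 0"
}}

```text
clock: 6.37
eef_pos: [627.5, 30.8, 93.6]
tool_rot: [-3.141, 0.0, 1.351]
force: [-0.7, 0.8, 0.6]
width: 7.3
gripper_force: 61.1
```

{"api": "move_arm", "payload": {
  "targets": "-1 0 0 0.1 0 0 0;-1 0 0 0 0 0 0"
}}

```text
clock: 6.53
eef_pos: [627.9, 30.8, 93.2]
tool_rot: [3.141, -0.0, 1.351]
force: [-0.5, -0.0, -0.1]
width: 7.5
gripper_force: 61.2
```

{"api": "move_arm", "payload": {
  "targets": "-0.5 0 0 0 0 0 0;-0.5 0 0 0 0 0 0;-0.5 0 0 0 0 0 0;-0.5 0 0 -1 0 0 0;-0.5 0 0 -2 0 0 0"
}}

```text
clock: 6.95
eef_pos: [625.8, 30.6, 121.6]
tool_rot: [-3.137, 0.001, 1.351]
force: [-0.1, 1.1, 0.6]
width: 21.6
gripper_force: 0.0
```

{"api": "move_arm", "payload": {
  "targets": "-0.5 0 0 -3 0 0 0;-0.5 0 0 -3 0 0 0;-0.5 0 0 -1 0 0 0;-0.5 0 0 0 0 0 0"
}}

```text
clock: 7.28
eef_pos: [629.9, 31.1, 197.0]
tool_rot: [3.135, -0.002, 1.351]
force: [0.4, 0.4, -0.3]
width: 21.2
gripper_force: 0.0
```

```bash
python3 - <<'E'
from h import *
plan((456.8,322,180),u(165))
W=grab('wrist','w6.png');S=grab('side','s6.png')
a=W['color'][60:460,100:540];b=cv2.resize(S['color'][170:270,260:350],None,fx=4,fy=4,interpolation=2)
cv2.imwrite('pics/c6.png',np.hstack([a,b])[:,:,::-1])
E
```

```text
tcp [629.9  31.1 197. ] t 7.2833 F [ 0.4  0.4 -0.3] w 21.2
shift cm in present axes [ 24.614 -23.254   1.591] in final axes [24.255 23.621  1.698] turn [  0.41   0.2  -87.6 ] 87.6
```

View pics/c6.png

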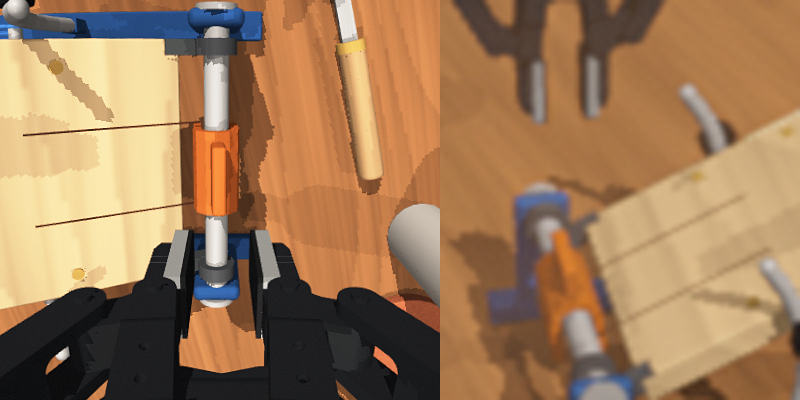

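The saddle sits astride the rod, released. In the wrist crop it spans (195..238, 125..217), with rod free above it to row 55 and below it to about row 260. I'll check the centring and refine the board numbers.

```bash
python3 - <<'E'
from h import *
W=load('wrist')
g=lambda x,y:(100+x,60+y)
print('lugs',onz(W,[g(216,55),g(216,259)],75).round(1).tolist())
print('saddle rib ends top',onz(W,[g(217,146),g(217,214)],106).round(1).tolist(),'saddle body ends',onz(W,[g(216,126),g(216,217)],88).round(1).tolist())
mid=np.array([627.2,32,75.])
for sl in(21,22.5,24,25.5):
    up,r,n=easel(mid,78,sl)
    print(sl,[(np.c_[(X-mid)@up,(X-mid)@r]).round(1).tolist() for X in [onplane(W,[g(23,135),g(200,122),g(36,227),g(193,204),g(180,60),g(183,236)],mid-12*n,n)]])
E
```

```text
lugs [[643.4, 103.3, 75.0], [612.1, -34.8, 75.0]]
saddle rib ends top [[632.8, 53.0, 106.0], [623.4, 11.4, 106.0]] saddle body ends [[634.1, 61.6, 88.0], [620.6, 2.3, 88.0]]
21 [[[117.0, 30.0], [6.4, 29.5], [117.4, -28.9], [13.2, -28.3], [18.9, 70.3], [21.4, -51.6]]]
22.5 [[[116.4, 30.5], [6.2, 29.5], [116.9, -27.7], [13.0, -28.2], [18.7, 70.3], [21.3, -51.4]]]
24 [[[115.9, 31.0], [5.9, 29.5], [116.4, -26.5], [12.8, -28.0], [18.6, 70.3], [21.2, -51.1]]]
25.5 [[[115.5, 31.5], [5.7, 29.6], [116.0, -25.3], [12.6, -27.9], [18.5, 70.3], [21.0, -50.8]]]
```

{"api": "move_arm", "payload": {
  "targets": "1 2.46 -2.33 0 0 0 0;1 2.46 -2.33 0 0 0 0;1 2.46 -2.33 0 0 0 0;1 2.46 -2.33 0 0 0 0;1 2.46 -2.33 0 0 0 0"
}}

```text
clock: 7.8
eef_pos: [538.4, 176.8, 191.0]
tool_rot: [-3.138, 0.002, 1.351]
force: [-0.7, -0.5, -0.1]
width: 79.8
gripper_force: 0.0
```

{"api": "move_arm", "payload": {
  "targets": "1 2.46 -2.33 0 0 0 0;1 2.46 -2.33 0 0 0 0;1 2.46 -2.33 0 0 0 0;1 2.46 -2.33 0 0 0 0;1 2.46 -2.33 0 0 0 0"
}}

```text
clock: 8.22
eef_pos: [451.7, 322.0, 191.1]
tool_rot: [-3.139, 0.003, 1.351]
force: [0.5, -0.3, -0.1]
width: 85.4
gripper_force: 0.0
```

{"api": "move_arm", "payload": {
  "targets": "1 0 0 0 0 0 -7;1 0 0 0 0 0 -7;1 0 0 0 0 0 -7;1 0 0 0 0 0 -7;1 0 0 0 0 0 -7"
}}

```text
clock: 8.63
eef_pos: [452.6, 320.9, 191.0]
tool_rot: [-3.138, 0.001, 1.969]
force: [0.1, -0.1, -0.0]
width: 85.5
gripper_force: 0.0
```

{"api": "move_arm", "payload": {
  "targets": "1 0 0 0 0 0 -7;1 0 0 0 0 0 -7;1 0 0 0 0 0 -7;1 0 0 0 0 0 -7;1 0 0 0 0 0 -7"
}}

```text
clock: 9.05
eef_pos: [452.7, 320.7, 191.0]
tool_rot: [-3.138, -0.002, 2.579]
force: [0.3, -0.4, -0.1]
width: 85.6
gripper_force: 0.0
```

{"api": "move_arm", "payload": {
  "targets": "1 0 0 0 0 0 -7;1 0 0 0 0 0 -7;1 0 0 0 0 0 -3.5;1 0 0 0 0 0 0"
}}

```text
clock: 9.38
eef_pos: [452.8, 320.7, 191.0]
tool_rot: [-3.139, -0.003, 2.88]
force: [-0.0, -0.2, 0.3]
width: 85.2
gripper_force: 0.0
```

```bash
python3 - <<'E'
from h import *
plan((456.8,322,180),u(165))
im=grab('wrist','w7.png');h=cv2.cvtColor(im['color'],cv2.COLOR_RGB2HSV)
print(proj(im,[[456.8,322,24]]))
E
```

```text
tcp [452.8 320.7 191. ] t 9.3833 F [-0.  -0.2  0.3] w 85.2
shift cm in present axes [-0.352  0.231  1.099] in final axes [-0.348  0.228  1.101] turn [-0.14 -0.18  0.  ] 0.2
[[324.62451285 217.19143375]]
```

View pics/w7.png

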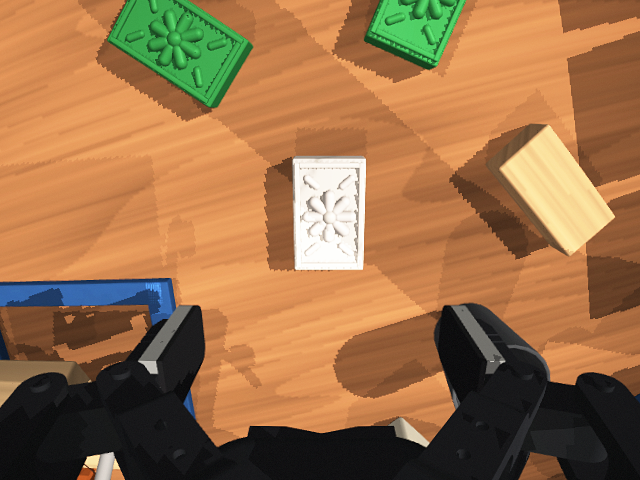

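The white tile spans (293..366, 158..270) with its rosette centre at about (330,217). Green decoys are above, the offcut at (550,190).

```bash
python3 - <<'E'
from h import *
im=load('wrist');h=cv2.cvtColor(im['color'],cv2.COLOR_RGB2HSV)
m=cv2.inRange(h,(0,0,150),(180,50,255));mm=np.zeros_like(m);mm[140:290,270:390]=m[140:290,270:390]
mm=cv2.morphologyEx(mm,cv2.MORPH_CLOSE,np.ones((9,9)))
e=[]
for r in(180,200,220,240,260):
    x=np.where(mm[r])[0];e.append((x.min()-.5,x.max()+.5,r))
L=onz(im,[(a,r) for a,b,r in e],24);Rr=onz(im,[(b,r) for a,b,r in e],24)
c=(L+Rr)/2;d=c[0]-c[-1];print('axis',np.degrees(np.arctan2(d[1],d[0])),'w',np.linalg.norm((L-Rr),axis=1).round(1))
dl=L[0]-L[-1];dr=Rr[0]-Rr[-1];print([np.degrees(np.arctan2(q[1],q[0])) for q in(dl,dr)])
ys=[np.where(mm[:,x])[0] for x in(305,330,355)]
bot=onz(im,[(x,y.max()+.5) for x,y in zip((305,330,355),ys)],24);top=onz(im,[(x,y.min()-.5) for x,y in zip((305,330,355),ys)],0)
print('bot',bot.round(1).tolist(),'top at z0',top.round(1).tolist(),[y.min() for y in ys],[y.max() for y in ys])
print('len',np.linalg.norm(top[1]-bot[1]),'mid',((top[1]+bot[1])/2).round(1))
print('rosette',onz(im,[(330,217)],29))
E
```

```text
axis 164.98206453938243 w [55.6 54.8 55.6 55.6 54.8]
[np.float64(165.33369357976468), np.float64(164.63045495156007)]
bot [[494.9, 295.4, 24.0], [500.2, 315.0, 24.0], [505.4, 334.6, 24.0]] top at z0 [[408.9, 318.4, 0.0], [414.1, 337.9, 0.0], [419.3, 357.5, 0.0]] [np.int64(156), np.int64(156), np.int64(156)] [np.int64(269), np.int64(269), np.int64(269)]
len 92.2337814141777 mid [457.1 326.5  12. ]
rosette [[456.50491309 326.32201899  29.        ]]
```

{"api": "move_arm", "payload": {
  "targets": "1 -0.24 0.72 0 0 0 0;1 0 0 3.8 0 0 0;1 0 0 3.8 0 0 0;1 0 0 3.8 0 0 0;1 0 0 2.8 0 0 0"
}}

```text
clock: 9.85
eef_pos: [457.2, 327.4, 47.9]
tool_rot: [-3.139, -0.001, 2.877]
force: [0.1, -0.9, 0.1]
width: 85.6
gripper_force: 0.0
```

```bash
python3 - <<'E'
from h import *
plan((457,327,1),u(165))
im=grab('wrist','w8.png')
E
```

```text
tcp [457.2 327.4  47.9] t 9.85 F [ 0.1 -0.9  0.1] w 85.6
shift cm in present axes [ 0.006 -0.035  4.686] in final axes [ 0.012 -0.045  4.686] turn [-0.13 -0.08 -0.16] 0.2
```

View pics/w8.png

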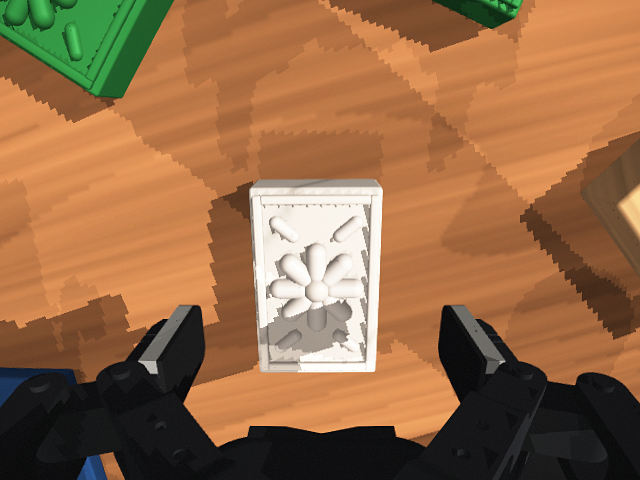

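The tile at (251..382, 180..372) sits centred between the open fingers. I'll lower and close.

{"api": "move_arm", "payload": {
  "targets": "1 0 -0.03 2.5 0 0 0;1 0 0 1.6 0 0 0;1 0 0 0.5 0 0 0;1 0 0 0 0 0 0"
}}

```text
clock: 10.23
eef_pos: [457.5, 327.7, 4.3]
tool_rot: [-3.14, -0.001, 2.878]
force: [-0.4, 0.0, -0.2]
width: 85.4
gripper_force: 0.0
```

{"api": "move_arm", "payload": {
  "targets": "-1 0 0 0 0 0 0;-1 0 0 0 0 0 0;-1 0 0 0 0 0 0;-1 0 0 0 0 0 0;-1 0 0 0 0 0 0"
}}

```text
clock: 10.65
eef_pos: [458.6, 327.4, 6.6]
tool_rot: [3.141, 0.002, 2.878]
force: [-0.4, -2.8, 6.1]
width: 54.4
gripper_force: 64.5
```

```bash
python3 - <<'E'
from h import *
plan((457,327,1),u(165))
s=read_state();print(s['gripper_force'],s['torque'])
im=grab('wrist','w9.png')
a=im['color'][100:480,180:460];S=grab('side');b=cv2.resize(S['color'][270:365,380:480],None,fx=4,fy=4,interpolation=2)
cv2.imwrite('pics/c9.png',np.hstack([a,b[:380]])[:,:,::-1])
E
```

```text
tcp [458.6 327.4   6.6] t 10.65 F [-0.4 -2.8  6.1] w 54.4
shift cm in present axes [ 0.14  -0.082  0.557] in final axes [ 0.14  -0.082  0.557] turn [ 0.01  0.09 -0.12] 0.2
64.50616836547852 [-0.50397674  0.22358345 -0.04244632]
```

View pics/c9.png

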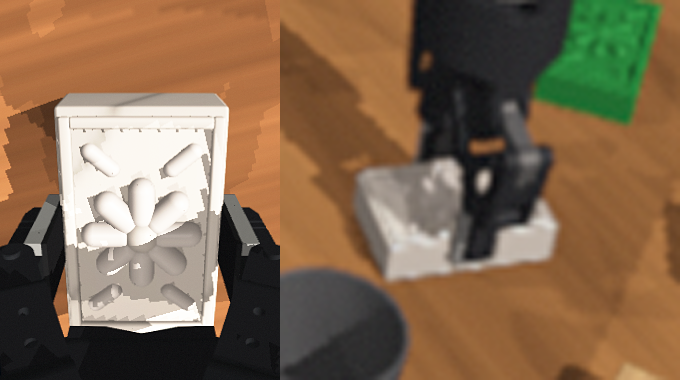

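```bash
cat >> h.py <<'E'
MID=np.array([627.4,32.6,75]);YAW=78.2
def tgt(slope,s,h,lat=0,yaw=YAW):
    up,r,n=easel(MID,yaw,slope);return MID+up*s+n*(-12+h)+r*lat,up,-n
E
python3 - <<'E'
from h import *
p,up,z=tgt(23.5,75,60);print(p,up,z);plan(p,up,z)
E
```

```text
[578.80946305  42.75109205 148.92506374] [-0.8976802   0.18753516  0.39874907] [-0.39032246  0.08154261 -0.91706007]
tcp [458.6 327.4   6.6] t 10.75 F [-1.3 -2.4  5. ] w 54.7
shift cm in present axes [-19.059 -24.341 -14.209] in final axes [-10.459 -25.408 -20.067] turn [ 0.7  23.59 -3.27] 23.8
```

{"api": "move_arm", "payload": {
  "targets": "-1 0 0 -1 0 0 0;-1 0 0 -2.5 0 0 0;-1 0 0 -3.5 0 0 0;-1 0 0 -3.5 0 0 0;-1 0 0 -3.5 0 0 0"
}}

```text
clock: 11.17
eef_pos: [457.4, 327.3, 147.1]
tool_rot: [-3.141, -0.001, 2.879]
force: [1.0, -0.2, -3.5]
width: 54.5
gripper_force: 65.0
```

{"api": "move_arm", "payload": {
  "targets": "-1 0 0 -4 0 0 0;-1 -2.1 -2.7 0 0 5.9 0;-1 0 0 0 0 -5.9 0;-1 0 0 0 0 0 0"
}}

```text
clock: 11.5
eef_pos: [475.5, 285.8, 184.8]
tool_rot: [-3.137, 0.003, 2.861]
force: [-2.5, 0.5, -3.4]
width: 54.7
gripper_force: 65.3
```

```bash
python3 - <<'E'
from h import *
p,up,z=tgt(23.5,75,60);p[2]+=38;plan(p,up,z)
E
```

```text
tcp [475.5 285.8 184.8] t 11.5 F [-2.5  0.5 -3.4] w 54.7
shift cm in present axes [-16.662 -20.495  -0.08 ] in final axes [-13.749 -21.682  -6.211] turn [ 0.64 23.64 -4.27] 24.0
```

{"api": "move_arm", "payload": {
  "targets": "-1 -2.08 -2.56 0 0 0 0;-1 -2.08 -2.56 0 0 0 0;-1 -2.08 -2.56 0 0 0 0;-1 -2.08 -2.56 0 0 0 0;-1 -2.08 -2.56 0 0 0 0"
}}

```text
clock: 11.92
eef_pos: [538.1, 145.1, 185.8]
tool_rot: [3.141, 0.0, 2.881]
force: [0.3, 0.3, -4.4]
width: 54.3
gripper_force: 65.4
```

{"api": "move_arm", "payload": {
  "targets": "-1 -2.08 -2.56 0 0 0 0;-1 -2.08 -2.56 0 0 0 0;-1 -2.08 -2.56 0 0 0 0;-1 0 0 0 0.16 5.9 -1.05;-1 0 0 0 0.16 5.9 -1.05"
}}

```text
clock: 12.33
eef_pos: [578.0, 53.4, 186.8]
tool_rot: [-3.14, -0.209, 2.915]
force: [1.8, 0.2, -5.1]
width: 54.6
gripper_force: 65.4
```

{"api": "move_arm", "payload": {
  "targets": "-1 0 0 0 0.16 5.9 -1.05;-1 0 0 0 0.16 5.9 -1.05;-1 0 0 0 0 0 0;-1 0 0 0 0 0 0"
}}

```text
clock: 12.67
eef_pos: [578.9, 55.8, 183.7]
tool_rot: [3.136, -0.412, 2.954]
force: [1.0, 0.7, -3.7]
width: 54.2
gripper_force: 65.5
```

```bash
python3 - <<'E'
from h import *
p,up,z=tgt(23.5,75,35);plan(p,up,z);print(read_state()['qpos'])
E
```

```text
tcp [578.9  55.8 183.7] t 12.6667 F [ 1.   0.7 -3.7] w 54.2
shift cm in present axes [-1.614 -1.296  5.587] in final axes [-1.625 -1.278  5.587] turn [-0.1  -0.11  0.96] 1.0
[ 0.25415986  0.88566699 -0.66715584  1.36383995  0.3074648   1.4146977
  0.96754268]
```

{"api": "move_arm", "payload": {
  "targets": "-1 -0.8 -0.65 1.4 0 0 0.9;-1 -0.8 -0.65 1.4 0 0 0;-1 0 0 1.4 0 0 0;-1 0 0 1.4 0 0 0;-1 0 0 0 0 0 0"
}}

```text
clock: 13.08
eef_pos: [565.2, 43.4, 125.7]
tool_rot: [-3.137, -0.415, 2.938]
force: [-1.3, 0.2, -3.4]
width: 54.6
gripper_force: 65.3
```

```bash
python3 - <<'E'
from h import *
p,up,z=tgt(23.5,75,35);plan(p,up,z)
W=grab('wrist','w10.png');S=grab('side','s10.png');T=grab('top')
a=W['color'][100:480,120:520];b=cv2.resize(S['color'][165:260,275:375],None,fx=4,fy=4,interpolation=2)
cv2.imwrite('pics/c10.png',np.hstack([a,b])[:,:,::-1])
E
```

```text
tcp [565.2  43.4 125.7] t 13.0833 F [-1.3  0.2 -3.4] w 54.6
shift cm in present axes [-0.307  0.215 -0.174] in final axes [-0.308  0.216 -0.171] turn [-0.33 -0.3   0.12] 0.5
```

View pics/c10.png

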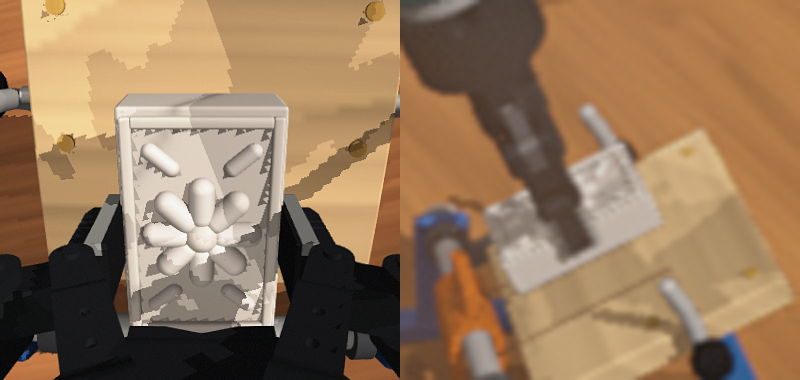

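I've now viewed more pictures than the 10 allowed (12), so no more viewing from here; I'll go on with numbers only. This last one shows the tile tilted along the board above the pencil-line strip, with the saddle in place below it.

```bash
python3 - <<'E'
from h import *
W=load('wrist');c=W['color'].astype(int)
s=read_state();A=R.from_euler('xyz',s['tool_rot']).as_matrix();p=s['eef_pos']
h=cv2.cvtColor(W['color'],cv2.COLOR_RGB2HSV).astype(int)
for r in(20,60,100,110,130,150):
    print(r,'L',' '.join('%d/%d/%d'%tuple(h[r,x]) for x in range(130,172,6)),'| R',' '.join('%d/%d/%d'%tuple(h[r,x]) for x in range(496,560,8)))
# tile edges in rows
for r in(225,260,300,340,380): 
    x=np.where(h[r,200:430,1]<60)[0]+200; print(r,x.min(),x.max())
E
```

```text
20 L 12/164/165 12/163/175 13/165/170 12/164/173 12/162/178 13/162/181 12/163/180 | R 12/165/170 12/162/175 12/163/177 12/165/175 13/165/176 13/164/179 12/163/183 12/162/184
60 L 13/160/203 13/162/197 12/161/195 13/161/197 13/163/193 13/162/192 12/163/188 | R 12/163/136 12/165/165 12/162/164 13/163/164 12/165/162 12/166/160 13/165/164 12/164/170
100 L 13/161/182 12/162/178 19/102/235 19/98/240 19/98/239 19/97/239 19/156/219 | R 16/113/170 16/114/196 16/115/195 16/114/194 16/115/195 12/162/186 12/160/186 13/160/187
110 L 12/164/176 12/162/181 17/112/216 20/96/239 20/96/240 20/94/241 19/112/237 | R 18/165/188 19/170/193 17/113/207 17/113/206 17/107/223 12/163/172 12/164/168 12/164/169
130 L 12/163/175 12/161/174 13/152/174 20/96/240 20/96/240 20/96/241 20/97/240 | R 17/111/213 17/112/214 17/110/214 16/111/214 11/169/142 12/163/175 12/165/175 12/163/174
150 L 13/164/174 12/163/182 12/163/191 18/107/228 17/104/228 17/107/226 17/108/222 | R 17/108/221 17/110/220 17/110/222 17/111/220 12/163/163 12/161/197 13/161/197 12/157/196
225 235 407
260 238 405
300 226 417
340 200 429
380 200 429
```

```bash
cat > brd.py <<'E'
from h import *
def run(W,slopes=(22,23.5,25)):
    s=read_state();A=R.from_euler('xyz',s['tool_rot']).as_matrix();p=s['eef_pos']
    h=cv2.cvtColor(W['color'],cv2.COLOR_RGB2HSV)
    m=cv2.inRange(h,(14,60,90),(24,140,255))
    L=[];Rr=[]
    for r in range(100,240,8):
        x=np.where(m[r])[0]
        x=x[(x>100)&(x<580)]
        if len(x)<20: continue
        L.append((x.min()-.5,r));Rr.append((x.max()+.5,r))
    tops=[(x,np.where(m[:,x])[0].min()-.5) for x in(220,300,380,440)]
    for sl in slopes:
        up,r_,n=easel(MID,YAW,sl);q=MID-12*n
        f=lambda uv:((onplane(W,uv,q,n)-MID)@np.c_[up,r_])
        a,b=f(L),f(Rr)
        ka=np.median(np.diff(a[:,1])/np.diff(a[:,0]));
        def fit(a):
            k=np.polyfit(a[:,0],a[:,1],1)
            for _ in range(3):
                e=abs(a[:,1]-np.polyval(k,a[:,0]));g=e<=max(np.median(e)*2,.4);k=np.polyfit(a[g,0],a[g,1],1)
            return k
        k1,k2=fit(a),fit(b)
        print(sl,'edges at s=60',np.polyval(k1,60).round(1),np.polyval(k2,60).round(1),'slopes deg',np.degrees([k1[0],k2[0]]).round(2),'top s',f(tops)[:,0].round(1),'TCP s,r',((p-MID)@np.c_[up,r_]).round(1))
    # tile: side edges of the top face & yaw in the tool frame
    t=cv2.inRange(h,(0,0,60),(180,59,255));e=[]
    for r in range(222,284,6):
        x=np.where(t[r,225:418])[0]+225;e.append((x.min()-.5,x.max()+.5,r))
    z=6.6-24
    pl=p+A[:,2]*z
    l=(onplane(W,[(a,r) for a,b,r in e],pl,A[:,2])-p)@A;rr=(onplane(W,[(b,r) for a,b,r in e],pl,A[:,2])-p)@A
    print('tile L',l[[0,4,-1]].round(1)[:,:2].tolist(),'R',rr[[0,4,-1]].round(1)[:,:2].tolist())
E
python3 -c "
from brd import *
run(load('wrist'))"
```

```text
22 edges at s=60 -80.0 84.0 slopes deg [-0.42  2.22] top s [171.7 170.9 170.7 170.4] TCP s,r [75.4 -0.7]
23.5 edges at s=60 -79.3 83.3 slopes deg [0.24 1.48] top s [170.8 170.  169.8 169.5] TCP s,r [76.1 -0.7]
25 edges at s=60 -78.6 82.5 slopes deg [0.91 0.74] top s [170.  169.3 169.1 168.8] TCP s,r [76.7 -0.7]
tile L [[43.3, -27.9], [35.5, -27.7], [23.4, -27.8]] R [[43.4, 25.3], [35.6, 25.4], [23.5, 25.2]]
```

```bash
sed -i 's/^MID=.*/MID=np.array([627.7,34.3,75]);YAW=77.6/' h.py; python3 -c "
from h import *
p,up,z=tgt(24.5,65,14);plan(p,up,z)"
```

```text
tcp [568.7  44.1 128.3] t 13.2333 F [ 0.3  0.1 -3.3] w 54.7
shift cm in present axes [-1.107  0.311  2.19 ] in final axes [-1.142  0.308  2.172] turn [-0.4   1.02  0.64] 1.3
```

{"api": "move_arm", "payload": {
  "targets": "-1 -0.5 0.15 1 -0.4 1 0.6;-1 -0.6 0.15 1 0 0 0;-1 0 0 0 0 0 0;-1 0 0 0 0 0 0;-1 0 0 0 0 0 0"
}}

```text
clock: 13.65
eef_pos: [570.8, 46.7, 104.2]
tool_rot: [3.141, -0.43, 2.925]
force: [0.2, -0.2, -4.5]
width: 54.5
gripper_force: 65.4
```

```bash
python3 - <<'E'
from brd import *
p,up,z=tgt(24.5,65,14)
W=grab('wrist','w11.png');plan(p,up,z);run(W,(23.5,24.5,25.5))
g=cv2.cvtColor(W['color'],cv2.COLOR_RGB2GRAY).astype(int)
# pencil: dark narrow local minima over board above tile
for r in range(150,216,6):
    row=g[r,215:440];bg=cv2.medianBlur(row.astype(np.uint8).reshape(1,-1),15).ravel().astype(int)
    d=bg-row;x=np.where(d>35)[0]+215;print(r,x.tolist()[:12])
t=cv2.inRange(cv2.cvtColor(W['color'],cv2.COLOR_RGB2HSV),(0,0,60),(180,59,255))
print('tile top row',[np.where(t[:260,x])[0].min() for x in(260,290,320,350,380)])
E
```

```text
tcp [571.   46.7 104.5] t 13.7 F [-0.4  0.4 -3.2] w 54.1
shift cm in present axes [-0.007  0.008  0.075] in final axes [-0.007  0.008  0.075] turn [ 0.01 -0.1   0.  ] 0.1
23.5 edges at s=60 -82.2 80.7 slopes deg [0.   1.02] top s [170.2 170.1 169.8 169.6] TCP s,r [65.  -0.1]
24.5 edges at s=60 -81.7 80.2 slopes deg [0.52 0.5 ] top s [169.3 169.2 169.  168.8] TCP s,r [65.1 -0.1]
25.5 edges at s=60 -81.1 79.6 slopes deg [ 1.04 -0.02] top s [168.6 168.5 168.3 168.1] TCP s,r [65.1 -0.1]
tile L [[40.6, -27.3], [32.6, -27.1], [20.1, -27.3]] R [[40.6, 27.3], [32.6, 27.4], [20.1, 27.6]]
150 []
156 []
162 []
168 []
174 [245, 246, 247, 248, 393, 394, 395, 396]
180 [245, 246, 247, 248, 393, 394, 395]
186 [246, 247, 248, 393, 394, 395]
192 [246, 247, 248, 249, 392, 393, 394, 395]
198 []
204 [238]
210 [234]
tile top row [np.int64(194), np.int64(194), np.int64(194), np.int64(194), np.int64(194)]
```

```bash
cat > ln.py <<'E'
from h import *
def lines(W,rows=None,slope=24.5):
    s=read_state();A=R.from_euler('xyz',s['tool_rot']).as_matrix();p=s['eef_pos']
    g=cv2.cvtColor(W['color'],cv2.COLOR_RGB2GRAY);L=[];Q=[]
    t=cv2.inRange(cv2.cvtColor(W['color'],cv2.COLOR_RGB2HSV),(0,0,60),(180,59,255))
    top=np.median([np.where(t[120:260,x])[0].min()+120 for x in(260,290,320,350,380)])
    for r in range(140,int(top)-1,2):
        row=g[r:r+1,215:430];d=cv2.medianBlur(row,15).astype(int)-row;x=np.where(d[0]>30)[0]+215
        a,b=x[x<290],x[x>350]
        if 1<len(a)<7 and 1<len(b)<7: L.append((a.mean(),r));Q.append((b.mean(),r))
    up,r_,n=easel(MID,YAW,slope);q=MID-12*n
    f=lambda uv:((onplane(W,uv,q,n)-p)@A)
    a,b=f(L),f(Q);k=np.polyfit(a[:,0],a[:,1],1)[0],np.polyfit(b[:,0],b[:,1],1)[0]
    print('tile top row',top,'lines tool y',a[:,1].mean().round(2),b[:,1].mean().round(2),'centre',((a+b)[:,1].mean()/2).round(2),'far end tool x',a[0,0].round(1),b[0,0].round(1),'ang',np.degrees(k).round(1),len(a))
    e=[]
    for r in range(int(top)+20,284,6):
        x=np.where(t[r,225:418])[0]+225;e.append((x.min()-.5,x.max()+.5,r))
    pl=p+A[:,2]*(6.6-24);h=lambda i:(onplane(W,[(v[i],v[2]) for v in e],pl,A[:,2])-p)@A
    l,rr=h(0),h(1);print('tile centre y',((l+rr)[:,1]/2).round(2)[[0,-1]],'w',(rr-l)[0,1].round(1))
    print('board top edge row', [])
E
python3 -c "
from ln import *
lines(load('wrist'))"
```

```text
tile top row 194.0 lines tool y -28.75 28.11 centre -0.32 far end tool x 51.1 51.1 ang [-0.2  0.8] 10
tile centre y [0.15 0.15] w 54.6
board top edge row []
```

{"api": "move_arm", "payload": {
  "targets": "-1 0 -0.04 0.25 0 0 0.3;-1 0 0 0.2 0 0 0;-1 0 0 0 0 0 0"
}}

```text
clock: 13.95
eef_pos: [568.6, 46.3, 100.2]
tool_rot: [-3.139, -0.43, 2.919]
force: [-0.3, 0.7, -3.4]
width: 54.2
gripper_force: 65.4
```

{"api": "move_arm", "payload": {
  "targets": "-1 -0.25 0 0 0 0 0;-1 -0.2 0 0 0 0 0;-1 0 0 0 0 0 0"
}}

```text
clock: 14.2
eef_pos: [573.5, 45.3, 98.3]
tool_rot: [-3.139, -0.429, 2.919]
force: [0.2, 0.9, -4.3]
width: 54.8
gripper_force: 65.4
```

```bash
cat > st.py <<'E'
from h import *
s=read_state();A=R.from_euler('xyz',s['tool_rot']).as_matrix()
up,r,n=easel(MID,YAW,24.5);d=s['eef_pos']-MID
print('t',s['clock'],'s,r,h',(d@up).round(1),(d@r).round(1),(d@n+12).round(1),'Ftool',(np.array(s['force'])@A).round(1),'Mtool',(np.array(s['torque'])@A).round(2),'w',s['width'].__round__(1),'gf',round(s['gripper_force'],1))
E
python3 st.py
```

```text
t 14.2 s,r,h 60.0 -0.9 10.3 Ftool [-1.7  0.9  3.9] Mtool [ 0.01 -0.8  -0.01] w 54.8 gf 65.4
```

{"api": "move_arm", "payload": {
  "targets": "-1 -0.1 0 0.1 0 0 0;-1 -0.05 0 0.1 0 0 0;-1 0 0 0 0 0 0;-1 0 0 0 0 0 0"
}}

```text
clock: 14.53
eef_pos: [573.3, 45.4, 95.9]
tool_rot: [-3.139, -0.43, 2.919]
force: [0.4, 0.2, -4.8]
width: 55.0
gripper_force: 65.4
```

```bash
python3 st.py; python3 -c "
from ln import *
lines(grab('wrist'))"; python3 st.py
```

```text
t 14.5333 s,r,h 59.2 -0.8 8.0 Ftool [-2.3  0.3  4.2] Mtool [-0.05 -0.83  0.  ] w 55.0 gf 65.4
tile top row 194.0 lines tool y -28.34 28.5 centre 0.08 far end tool x 57.2 57.2 ang [-0.5 -0. ] 17
tile centre y [0.19 0.2 ] w 54.7
board top edge row []
t 14.5833 s,r,h 59.2 -0.8 8.1 Ftool [-1.6 -0.2  3.2] Mtool [ 0.03 -0.79  0.05] w 54.6 gf 65.4
```

{"api": "move_arm", "payload": {
  "targets": "-1 -0.1 0 0 0 0 0;-1 0 0 0 0 0 0;-1 0 0 0 0 0 0"
}}

```text
clock: 14.83
eef_pos: [574.3, 45.3, 95.6]
tool_rot: [-3.139, -0.43, 2.919]
force: [0.3, 0.3, -3.0]
width: 54.4
gripper_force: 65.4
```

```bash
python3 st.py; python3 -c "
from h import *
W=load('wrist');s=read_state();A=R.from_euler('xyz',s['tool_rot']).as_matrix();p=s['eef_pos']
print('tile upper edge x (prev pic)',((onplane(W,[(320,193.5)],p+A[:,2]*6.6,A[:,2])-p)@A).round(1))"
```

```text
t 14.8333 s,r,h 58.1 -0.8 8.2 Ftool [-1.5  0.3  2.6] Mtool [-0.02 -0.71  0.04] w 54.4 gf 65.4
tile upper edge x (prev pic) [[46.  -0.4  6.6]]
```

{"api": "move_arm", "payload": {
  "targets": "-1 -0.1 0 0 0 0 0;-1 0 0 0 0 0 0;-1 0 0 0 0 0 0"
}}

```text
clock: 15.08
eef_pos: [574.6, 45.2, 95.2]
tool_rot: [-3.139, -0.431, 2.92]
force: [-3.1, -0.2, -3.1]
width: 54.4
gripper_force: 65.4
```

```bash
python3 st.py
```

```text
t 15.0833 s,r,h 57.8 -0.7 7.9 Ftool [ 1.4 -0.9  4.1] Mtool [-0.03 -0.21  0.01] w 54.4 gf 65.4
```

{"api": "move_arm", "payload": {
  "targets": "-1 0 0 0.08 0 0 0;-1 0 0 0 0 0 0"
}}

```text
clock: 15.25
eef_pos: [574.5, 45.2, 94.5]
tool_rot: [-3.139, -0.43, 2.919]
force: [-3.4, 1.0, -2.1]
width: 54.4
gripper_force: 65.5
```

```bash
python3 st.py
```

```text
t 15.25 s,r,h 57.5 -0.7 7.3 Ftool [2.3 0.3 3.4] Mtool [-0.01 -0.05  0.01] w 54.4 gf 65.5
```

{"api": "move_arm", "payload": {
  "targets": "-1 0 0 0.06 0 0 0;-1 0 0 0 0 0 0"
}}

```text
clock: 15.42
eef_pos: [574.5, 45.3, 94.4]
tool_rot: [-3.139, -0.43, 2.919]
force: [-2.9, -0.9, 0.6]
width: 54.3
gripper_force: 65.7
```

```bash
python3 st.py
```

```text
t 15.4167 s,r,h 57.5 -0.7 7.1 Ftool [ 2.7 -1.5  0.5] Mtool [0.03 0.21 0.03] w 54.3 gf 65.7
```

{"api": "move_arm", "payload": {
  "targets": "-1 0 0 0.05 0 0 0;-1 0 0 0 0 0 0"
}}

```text
clock: 15.58
eef_pos: [574.4, 45.3, 94.3]
tool_rot: [-3.139, -0.43, 2.919]
force: [-3.8, -0.4, 5.2]
width: 54.2
gripper_force: 66.1
```

```bash
python3 st.py
```

```text
t 15.5833 s,r,h 57.5 -0.7 7.0 Ftool [ 5.4 -1.2 -3.3] Mtool [ 0.14  0.59 -0.02] w 54.2 gf 66.1
```

{"api": "move_arm", "payload": {
  "targets": "-1 0 0 0.06 0 0 0;-1 0 0 0.05 0 0 0;-1 0 0 0 0 0 0"
}}

```text
clock: 15.83
eef_pos: [574.4, 45.3, 94.3]
tool_rot: [-3.139, -0.429, 2.919]
force: [-1.7, -1.8, 10.4]
width: 54.6
gripper_force: 66.8
```

```bash
cat > av.py <<'E'
from h import *
L=[]
for i in range(6):
    W=cams.get_image('wrist');s=read_state();A=R.from_euler('xyz',s['tool_rot']).as_matrix()
    L.append(np.r_[np.array(s['force'])@A,np.array(s['torque'])@A,s['eef_pos']])
np.save('pics/wrist.npy',W,allow_pickle=True)
m=np.mean(L,0);up,r,n=easel(MID,YAW,24.5);d=m[6:]-MID
ang=np.degrees(np.arcsin(A[2,0]))
print('t',s['clock'],'F',m[:3].round(2),'M',m[3:6].round(3),'s,r,h',(d@up).round(2),(d@r).round(2),(d@n+12).round(2),'pitch',ang.round(2),'sideroll',np.degrees(np.arcsin(A[2,1])).round(2))
E
python3 av.py
```

```text
t 16.1333 F [ 6.53 -1.82 -8.  ] M [ 0.235  0.971 -0.062] s,r,h 57.48 -0.71 6.99 pitch 24.55 sideroll -0.12
```

{"api": "move_arm", "payload": {
  "targets": "-1 0 0 0 0 0.5 0;-1 0 0 0 0 0 0;-1 0 0 0 0 0 0"
}}

```text
clock: 16.38
eef_pos: [574.4, 45.3, 94.3]
tool_rot: [-3.139, -0.438, 2.919]
force: [-2.6, -1.8, 10.1]
width: 54.4
gripper_force: 66.9
```

```bash
python3 av.py
```

```text
t 16.6833 F [ 6.62 -2.39 -8.13] M [ 0.276  0.896 -0.018] s,r,h 57.57 -0.7 7.0 pitch 25.06 sideroll -0.12
```

{"api": "move_arm", "payload": {
  "targets": "-1 0 0 0 0 -1 0;-1 0 0 0 0 0 0;-1 0 0 0 0 0 0"
}}

```text
clock: 16.93
eef_pos: [574.5, 45.3, 94.2]
tool_rot: [-3.139, -0.419, 2.919]
force: [-2.9, -1.6, 9.7]
width: 54.3
gripper_force: 66.8
```

```bash
python3 av.py
```

```text
t 17.2333 F [ 5.4  -1.81 -8.48] M [ 0.176  1.017 -0.017] s,r,h 57.4 -0.68 6.98 pitch 24.05 sideroll -0.12
```

{"api": "move_arm", "payload": {
  "targets": "-1 0 0 0 0 1.5 0;-1 0 0 0 0 0 0;-1 0 0 0 0 0 0"
}}

```text
clock: 17.48
eef_pos: [574.4, 45.5, 94.4]
tool_rot: [-3.139, -0.447, 2.919]
force: [-3.8, -1.4, 10.0]
width: 54.3
gripper_force: 66.9
```

```bash
python3 av.py
```

```text
t 17.7833 F [ 7.48 -1.65 -8.02] M [0.211 0.799 0.046] s,r,h 57.59 -0.52 7.03 pitch 25.56 sideroll -0.11
```

{"api": "move_arm", "payload": {
  "targets": "-1 0 0 0 0 0.7 0;-1 0 0 0 0 0 0;-1 0 0 0 0 0 0"
}}

```text
clock: 18.03
eef_pos: [574.4, 45.5, 94.6]
tool_rot: [-3.139, -0.458, 2.919]
force: [-4.0, -1.0, 11.9]
width: 54.3
gripper_force: 67.0
```

```bash
python3 av.py
```

```text
t 18.3333 F [ 7.93 -1.73 -9.1 ] M [0.304 0.824 0.092] s,r,h 57.63 -0.5 7.29 pitch 26.25 sideroll -0.11
```

{"api": "move_arm", "payload": {
  "targets": "-1 0 0 0 0 -1.3 0;-1 0 0 0 0 0 0;-1 0 0 0 0 0 0"
}}

```text
clock: 18.58
eef_pos: [574.4, 45.6, 94.3]
tool_rot: [-3.14, -0.435, 2.919]
force: [-3.3, -0.4, 8.9]
width: 54.2
gripper_force: 66.7
```

```bash
python3 av.py; python3 -c "
from ln import *
W=load('wrist');lines(W,slope=24.9)
s=read_state();A=R.from_euler('xyz',s['tool_rot']).as_matrix();p=s['eef_pos']
print('upper edge x',((onplane(W,[(320,193.5)],p+A[:,2]*7,A[:,2])-p)@A).round(1))"
```

```text
t 18.8833 F [ 6.73 -1.63 -7.76] M [0.111 0.886 0.009] s,r,h 57.57 -0.4 6.99 pitch 24.96 sideroll -0.1
tile top row 194.0 lines tool y -28.56 27.98 centre -0.29 far end tool x 58.8 58.8 ang [-0.5  0.4] 19
tile centre y [0.07 0.24] w 54.4
board top edge row []
upper edge x [[44.9 -0.3  7. ]]
```

{"api": "move_arm", "payload": {
  "targets": "-1 0 -0.03 0.01 -0.2 0 0;-1 0 0 0 0 0 0;-1 0 0 0 0 0 0"
}}

```text
clock: 19.13
eef_pos: [574.4, 45.6, 94.3]
tool_rot: [3.14, -0.435, 2.919]
force: [-1.7, 0.6, 10.4]
width: 54.5
gripper_force: 66.8
```

```bash
python3 av.py; python3 -c "
from ln import *
lines(load('wrist'),slope=24.9)"
```

```text
t 19.4333 F [ 6.53 -0.47 -8.37] M [0.362 0.865 0.111] s,r,h 57.56 -0.44 6.98 pitch 24.95 sideroll 0.09
tile top row 194.0 lines tool y -28.57 28.0 centre -0.29 far end tool x 58.8 58.8 ang [-0.6  0.3] 19
tile centre y [0.22 0.23] w 54.7
board top edge row []
```

{"api": "move_arm", "payload": {
  "targets": "-1 0 -0.02 0 0.1 0 0;-1 0 0 0 0 0 0;-1 0 0 0 0 0 0"
}}

```text
clock: 19.68
eef_pos: [574.4, 45.5, 94.3]
tool_rot: [3.141, -0.435, 2.919]
force: [-2.0, -0.8, 10.7]
width: 54.1
gripper_force: 66.8
```

```bash
python3 av.py; python3 - <<'E'
from h import *
# board/saddle/other things undisturbed: compare side picture before the tile with now
a=cv2.imread('pics/s6.png');b=grab('side','s12.png')['color'][:,:,::-1]
d=cv2.absdiff(a,b).max(2)>60;d=cv2.morphologyEx(d.astype(np.uint8),cv2.MORPH_OPEN,np.ones((3,3)))
n,l,st,c=cv2.connectedComponentsWithStats(d);print(st[1:][st[1:,4]>15].tolist())
E
```

```text
t 19.9833 F [ 6.49 -0.28 -8.3 ] M [0.191 0.852 0.12 ] s,r,h 57.56 -0.42 6.99 pitch 24.94 sideroll 0.03
[[284, 1, 11, 7, 59], [301, 0, 34, 41, 439], [375, 0, 72, 44, 1533], [472, 0, 57, 77, 1936], [288, 17, 29, 36, 771], [385, 18, 12, 13, 103], [438, 22, 58, 80, 1686], [211, 26, 78, 94, 2631], [454, 69, 24, 28, 359], [448, 70, 4, 5, 17], [283, 83, 10, 13, 123], [243, 89, 25, 33, 548], [508, 89, 16, 32, 207], [498, 98, 10, 46, 259], [269, 111, 52, 70, 2036], [286, 110, 12, 5, 43], [256, 121, 13, 8, 46], [238, 123, 5, 5, 21], [246, 129, 15, 14, 70], [258, 130, 4, 7, 23], [246, 135, 9, 10, 51], [325, 143, 6, 11, 56], [262, 147, 8, 10, 72], [287, 170, 5, 5, 20], [268, 172, 5, 4, 18], [263, 176, 57, 68, 958], [303, 183, 3, 8, 24], [289, 229, 6, 8, 30], [297, 240, 8, 11, 62], [400, 307, 49, 32, 1153], [392, 313, 11, 20, 110]]
```

```bash
python3 -c "
from h import *
print(order.finish_job())"
```

```text
the job is handed in; nothing more can be done
None
```

The job is handed in at about 20 s: the saddle hangs astride the middle of the rod. The marble is held against it between the pencil lines, flush on the roughly 25° board under about 11 N. I viewed 12 pictures instead of the 10 allowed, and since then have checked the rest of the bench only by comparing side-camera images, which showed only the arm, tile and shadows changed.

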